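# Fill the last pocket of the bonbon tray with the sprung tongs

### The arm

A 6-joint arm with a two-finger parallel gripper is mounted at the origin on the work surface. World frame = base frame: x ahead of the robot, y to its left, z up, the work surface at z = 0. Lengths are in m, angles in rad, forces in N, time in s.
With the tool pointing down it reaches from about 0.425 to 0.95 m from the base axis. Payload 3.5 kg.
Tool frame: the origin (TCP) lies between the finger pads; the fingertips stand 25 mm ahead of it and the grasp point (between the pads) lies 6 mm ahead of it (ctrl.finger_overhang is the distance from the TCP to the fingertips, in m); x points along the fingers, y is the direction in which the jaws open and shut, and the axes are right-handed (so a half turn about x gives the same grasp; the last joint's range is limited). The gripper opens to 85 mm and grips with 20 to 120 N. Pads are 22 mm wide; open, the fingers measure 114 mm over their backs; the gripper's body (76 mm by 85 mm) begins 54 mm behind the grasp point. The pads swing forward as they close: fully open they stand 13 mm farther back than shut.
Start: joints at [1.171, 0.286, 1.577, -0, 1.279, -0.15], TCP at [0.167, 0.654, 0.256] pointing down, gripper open.
Joint ranges: [-2.77, 2.77], [-0.9, 2.22], [0.21, 2.48], [-1.53, 4.67], [0.24, 2.81], [-2.84, 2.84]. Speed limits (rad/s): [2.79, 2.79, 3.14, 3.14, 3.14, 3.14].

### API

Orientations are given as a unit quaternion [x, y, z, w].
In Python, from plant import ctrl gives the robot as it stands.
- The arm moves only by the tool play_rows, never from a script. Its argument "targets" is a list of rows, each an object with "delta_pos": the shift along the world's x, y, z normalised to -1 to 1, where 1 is 1000 mm, a list of three; "delta_rot": the turn, a rotation vector about the world's x, y, z normalised to -1 to 1, where 1 is pi rad, a list of three; "claw": the finger opening in mm, from 0 to 85.4. In form: [{"delta_pos": [tx, ty, tz], "delta_rot": [wx, wy, wz], "claw": claw}, ...]. A call has 1 to 20 rows; each row is the pose to reach, as a shift and turn from the pose measured when the call began, turning the shorter way round; what a row does not reach only later rows make up. A row lasts 1/12 s, in which the tool goes at most 41.7 mm and 7.16 degrees, less where a joint would pass 70% of its speed; a pose out of reach is approached as far as the arm can. A call with a number of a shift or a turn outside -1 to 1 is refused whole. A call with a gripper value outside its range is refused whole. The fingers move at their own pace and stop on an object; "newtons" is the grip in N (left out, the last holds). Time passes only in rows, so rows that repeat a pose let the fingers close. It gives the time, the measured TCP pose, the force and the opening at its end, in the units of the state.
- ctrl.get_state(): the state, without advancing time (a new reading comes with each control period).
- ctrl.read_camera(name): name is "side" or "top" or "wrist"; returns the picture (420x560x3 uint8, blue, green, red); there is no depth.
- ctrl.calibration(name): a dict with "fx", "fy", "cx", "cy" (pixels), "camera_from_world" (4x4, takes a point from world to camera coordinates). Camera axes: x right, y down, z forward; pixel columns grow to the right and rows downward; lengths in m; the calibration is good to about 2 mm. The wrist camera is an equidistant fisheye: a pixel r from the principal point sees the ray r / f radians off the axis. A picture is of the moment at which its call begins: read the wrist's pose just before it. calibration takes no time and is no camera call; for the wrist camera it gives the pose at the moment of the call.
- ctrl.sign_off(): hands the job in, once; it reports no verdict.
The state is a dict: "time": time; "qpos": joint angles; "dq": joint speeds; "joint_efforts": joint torques, N m; "eef_pos": TCP position; "tcp_rot": TCP orientation; "contact_force": force on the tool from outside, world axes, zero at the start; "wrist_torque": the same for the moment, N m; "opening": opening from 0.0 (shut) to 1.0 (fully open).
Only numpy, scipy, OpenCV 4.12 (cv2) and the standard library are available. Lean on these libraries where they do the work, as an engineer would, in place of code of your own. Each camera call takes 0.05 s, during which the arm holds its last target. There are 200 camera calls.

### The job

One pocket of the white bonbon tray is still empty: take the sprung steel tongs from their leaning rest, use them to pick up the chocolate bonbon from the round terracotta tile and lower it upright into the empty pocket without touching it with the robot's fingers, then put the tongs back on their rest as you found them. Leave the bonbons already in the tray and the kitchenware on the table where they are.

Things in the scene. Friction and masses are not known exactly. Their poses are not given: they have to be found in the camera images.
- tongs_grip (a point): Loose steel sprung tongs, 104 mm long, 70 g: two parallel arms joined by a bow with a dark clip. Point midway between the flat grip plates. z: along the tongs to the bow (clip top at +39 mm, jaw tips at -65 mm); y: jaw opening direction; x: square to both. On the rest they lean 35 deg from vertical, bow towards the robot, jaws down and away, x facing up and away.
- jaw_left (a joint): Inward travel of the left tongs arm, 0 at ease to 0.0095 m shut; the right arm moves alike and the arms stay parallel. Preload 4 N, 7 N when shut. Grip plates: 14 mm wide (x), 30 mm tall (z, centred on tongs_grip), 48 mm over their outer faces at ease. The jaw gap is 8 mm less: 40 mm at ease, 26 on the bonbon. A light squeeze to about 44 mm holds the tongs, jaws open.
- tongs_tips (a point): Point midway between the lower ends of the two jaws, 65 mm from tongs_grip along the tongs' -z; same axes. The jaws are flat pads 12 mm wide (x), 14 mm tall (z) and 4 mm thick.
- rest_place (a point): Where tongs_grip is while the tongs lie in place on the fixed teak rest, 98 mm above the table. Axes: z up, x level from bow end to jaw end, y level across. The tongs lean on a rail 14 mm wide running behind them, between the arms, so fingers pass on both sides of it; it ends level with the clip. The tongs leave and return along their own length.
- rest: Fixed teak tongs rest, base 120 x 80 mm, about 127 mm high; origin at the centre of its underside, axes as rest_place. The jaw tips (48 mm over all at ease) stand on a ledge with a 4 mm front lip, between two cheeks 60 mm apart and 16 mm high along the tongs.
- bonbon_mid (a point): The bonbon to be moved, loose: dark chocolate, round, 26 mm in diameter, 24 mm high, flat-bottomed, straight-sided up to 18 mm, domed on top, about 15 g. Stands on the round terracotta tile. The point is its centre, 12 mm above its underside; z axis up along its own axis.
- pocket_floor (a point): Centre of the floor of the empty pocket, which has a thin white paper disc 29 mm across lying in it; z up. The pocket is round, 34 mm in diameter and 6 mm deep; a seated bonbon's centre is 12 mm above this point.
- tile: Fixed round terracotta tile 110 mm in diameter and 12 mm thick on which the bonbon stands, up to 25 mm off its centre; origin at the centre of the underside, z up.
- tray: Fixed white ceramic tray, 108 x 108 x 18 mm, with four like pockets in a square, centres at +-24 mm along its x and y axes; three are filled with bonbons, any one is empty. Origin at the centre of the underside, z up; axes along its sides.
- full_a_mid (a point): A loose bonbon like the other, already in a pocket of the tray; the point is its centre. To be left alone.
- full_b_mid (a point): Another bonbon already in the tray, as above.
- full_c_mid (a point): The third bonbon already in the tray, as above.
- cazuela: Terracotta bowl, 150 mm across, 50 mm high, loose bystander on the far side of the table; origin at the centre of its underside.
- cruet: Glass oil cruet with a green glass stopper, 64 mm across, 136 mm high, loose bystander; origin at the centre of its underside.
- trivet: Folded aluminium trivet, two flat bars, 170 x 48 x 10 mm, loose bystander lying flat; origin at the centre of its underside, x along the bars.
Not all that is in view belongs to the job. Of the things that look like the part that bears tongs_grip, the larger one is meant.

How it is judged:
On the way, in this order (a step that is already met when the one before it is completed fails the run):
1. the tongs are held clear of their rest (distance between tongs_grip and rest_place above 0.04 m and contact force between the fingers and tongs above 0.5 N), for 0.1 s.
2. the bonbon is lifted off the tile by the squeezed tongs (z of bonbon_mid in the frame of tile above 0.036 m and contact force between tongs and bonbon above 0.3 N and contact force between the fingers and tongs above 0.5 N), for 0.2 s.
3. the bonbon is lowered into the empty pocket while still held by the tongs (at most 8 mm above its floor) (horizontal distance between bonbon_mid and pocket_floor below 0.008 m and z of bonbon_mid in the frame of pocket_floor below 0.02 m and contact force between tongs and bonbon above 0.2 N), for 0.05 s.
At the end, for the whole second after the job is handed in: Bonbon upright (0.15 rad), still and free in the once empty pocket: centre within 7 mm of its centre and 9 to 14.5 mm above its floor. Tongs released and still on the rest: grip centre within 15 mm of its place, leaning 0.44 to 0.78 rad, jaw axis within 0.2 rad of the rest's (horizontal distance between bonbon_mid and pocket_floor below 0.007 m and z of bonbon_mid in the frame of pocket_floor between 0.009 and 0.0145 m and angle between bonbon_mid's own z axis and vertical below 0.15 rad and linear speed of each of bonbon, tongs below 0.02 m/s and contact force between tongs and bonbon below 0.05 N and distance between tongs_grip and rest_place below 0.015 m and angle between the y axis of tongs_grip and the y axis of rest_place, either way round below 0.2 rad and angle between tongs_grip's own z axis and vertical between 0.44 and 0.78 rad and contact force between the fingers and tongs below 0.05 N); the robot touches nothing.
It fails at once if the robot touches a bonbon itself (contact force between any of the fingers, the arm and bonbon above 0.2 N or contact force between any of the fingers, the arm and full_a above 0.2 N or contact force between any of the fingers, the arm and full_b above 0.2 N or contact force between any of the fingers, the arm and full_c above 0.2 N).
It fails at once if a bonbon already in the tray is shifted by more than 9 mm (distance of any of full_a_mid, full_b_mid, full_c_mid from where it was at the start of the episode above 0.009 m).
It fails at once if the cazuela, cruet or trivet is moved by more than 20 mm (distance of any of cazuela, cruet, trivet from where it was at the start of the episode above 0.02 m).
It also fails if it takes over 58 s, if anything falls off the work surface, if the arm or the gripper's body presses on something with over 40 N, if the wrist force passes 120 N, or if a joint passes its speed limit or range.

## Working session

There is one attempt and no reset: what is moved stays moved. The work goes in short steps, Python scripts to look and compute and a tool call to move; the robot and the scene stay as the last step left them, time stands still between calls to the robot, and variables do not carry over. Pictures are saved under pics/ and viewed, about 8 in all and at most 12, crops included, and the job is handed in when it is done.

Besides the shell and the picture viewer there is one more tool, called in YAML: its name, and indented under it one key for each argument. play_rows: Moves the arm, as the interface text tells. Its arguments: {"type":"object","properties":{"targets":{"type":"array"},"newtons":{"type":"number"}},"required":["targets"]}

```bash
mkdir -p pics; ls
python3 - <<'E'
from plant import ctrl
import cv2
for n in("top","side"):
    im=ctrl.read_camera(n); cv2.imwrite(f"pics/{n}0.png",im)
    print(n,ctrl.calibration(n))
print(ctrl.get_state())
E
```

```text
pics
top {'fx': 518.8715633177122, 'fy': 518.8715633177122, 'cx': 280.7957747074708, 'cy': 210.94422480182703, 'camera_from_world': array([[ 0.02975886, -0.99930152,  0.02260273, -0.09662796],
       [-0.99520994, -0.03172852, -0.0924688 ,  0.63174407],
       [ 0.09312136, -0.01974269, -0.99545901,  1.15679945],
       [ 0.        ,  0.        ,  0.        ,  1.        ]])}
side {'fx': 541.0529426874224, 'fy': 541.0529426874224, 'cx': 284.84981231837344, 'cy': 215.3003141492095, 'camera_from_world': array([[-0.94199599, -0.33490067, -0.02202493,  0.5736716 ],
       [-0.16924521,  0.53066563, -0.83051192,  0.20750356],
       [ 0.28982687, -0.77861129, -0.55656522,  0.86623839],
       [ 0.        ,  0.        ,  0.        ,  1.        ]])}
{'time': 0.1, 'qpos': array([ 1.17098092e+00,  2.87114041e-01,  1.57802267e+00, -2.97286305e-06,
        1.27859313e+00, -1.50023259e-01]), 'dq': array([-0.00118118,  0.00161408, -0.00268289, -0.00390334, -0.00125442,
       -0.0010247 ]), 'joint_efforts': array([ 9.15586497e-04, -4.07293081e+01, -2.93700886e+01, -1.40161451e-04,
        3.32360229e-03,  3.06357879e-05]), 'eef_pos': array([0.16663806, 0.65355493, 0.25506508]), 'tcp_rot': array([ 0.08735758,  0.70180265, -0.08881259,  0.70139434]), 'contact_force': array([-0.33466603,  0.58352779,  0.27147601]), 'wrist_torque': array([-0.00647526,  0.04047852, -0.02475262]), 'opening': 1.0011616687620422}
```

View pics/top0.png

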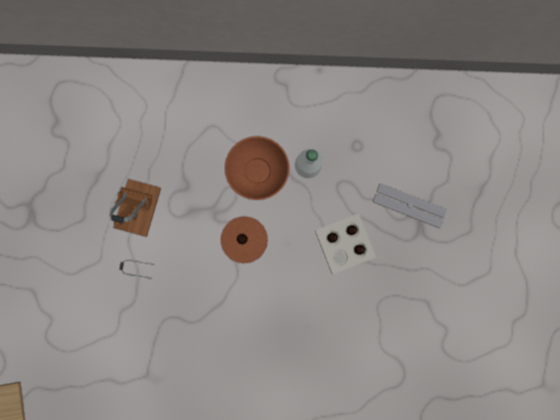

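View pics/side0.png

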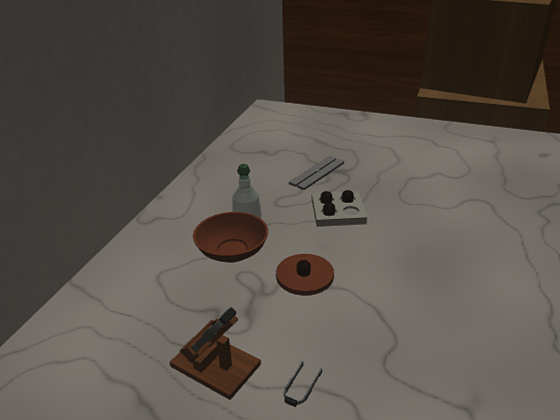

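The top view shows the leaning tongs on the teak rest at (130,207) and a smaller pair lying flat at (137,268), which is the decoy. The bonbon is on the tile at (242,239). The tray is at (346,244), with its empty pocket at (341,257). Next I'll measure these.

```bash
cat > h.py <<'E'
import numpy as np,cv2
from plant import ctrl
from scipy.spatial.transform import Rotation as R
def ray(n,uv):
    c=ctrl.calibration(n);T=c["camera_from_world"]
    d=np.array([(uv[0]-c["cx"])/c["fx"],(uv[1]-c["cy"])/c["fy"],1.])
    return -T[:3,:3].T@T[:3,3], T[:3,:3].T@d
def onz(n,uv,z):
    o,d=ray(n,uv);return o+d*(z-o[2])/d[2]
def proj(n,p):
    c=ctrl.calibration(n);T=c["camera_from_world"];q=T[:3,:3]@p+T[:3,3]
    return np.array([c["fx"]*q[0]/q[2]+c["cx"],c["fy"]*q[1]/q[2]+c["cy"]])
def tri(u,v):
    a,d=ray("top",u);b,e=ray("side",v)
    s=np.linalg.lstsq(np.c_[d,-e],b-a,rcond=None)[0]
    p,q=a+s[0]*d,b+s[1]*e
    return (p+q)/2,np.linalg.norm(p-q)
def blobs(m,amin=20):
    cs,_=cv2.findContours(m.astype(np.uint8),cv2.RETR_EXTERNAL,cv2.CHAIN_APPROX_NONE)
    return [c for c in cs if cv2.contourArea(c)>amin]
E
python3 - <<'E'
from h import *
im=cv2.imread("pics/top0.png");hsv=cv2.cvtColor(im,cv2.COLOR_BGR2HSV);h,s,v=cv2.split(hsv)
print("orange")
for c in blobs((s>90)&((h<15)|(h>172))&(v>50),300):
    print(np.round(cv2.boundingRect(c)),np.round(cv2.minAreaRect(c)[0],1),np.round(cv2.minAreaRect(c)[1:][0],1),cv2.minAreaRect(c)[2])
    if cv2.boundingRect(c)[0]<200:
        print([ (tuple(p.round(1)),onz("top",p,0.0).round(4)) for p in cv2.boxPoints(cv2.minAreaRect(c))])
print("dark")
for c in blobs((v<50),20):
    e=cv2.minEnclosingCircle(c);
    if e[0][1]>70: print(np.round(e[0],1),round(e[1],1),cv2.contourArea(c),onz("top",e[0],.03).round(4))
print("white")
for c in blobs((v>170),10):
    e=cv2.minAreaRect(c);
    if e[1][0]>5: print(e)
for p in [(v[244,325]),hsv[257,341],hsv[255,320],hsv[300,300],hsv[230,330]]: print(p)
a=cv2.resize(im[170:290,95:215],None,fx=5,fy=5,interpolation=cv2.INTER_CUBIC)[:, :380]
b=cv2.imread("pics/side0.png")[300:400,160:260]
b=cv2.resize(b,None,fx=4.2,fy=6*.7,interpolation=cv2.INTER_CUBIC)
out=np.zeros((600,800,3),np.uint8);out[:a.shape[0],:380]=a;out[:420,380:800]=b
cv2.imwrite("pics/c1.png",np.clip(out*1.6,0,255).astype(np.uint8))
E
```

```text
orange
[221 217  46  46] [243.5 239.5] [45. 45.] 90.0
[114 180  46  56] [134.6 206.7] [38.9 50.3] 15.255118370056152
[((np.float32(109.2), np.float32(225.9)), array([0.5897, 0.3197, 0.    ])), ((np.float32(122.5), np.float32(177.3)), array([0.7046, 0.2958, 0.    ])), ((np.float32(159.9), np.float32(187.5)), array([0.6833, 0.2071, 0.    ])), ((np.float32(146.7), np.float32(236.1)), array([0.5687, 0.2319, 0.    ]))]
[225 136  64  64] [256.5 168. ] [62.9 62.9] 45.0
dark
[359.1 249.2] 5.0 58.5 [ 0.5526 -0.2584  0.03  ]
[241.5 238.7] 4.8 60.5 [0.5683 0.0103 0.03  ]
[332. 237.] 4.5 55.0 [ 0.5785 -0.1958  0.03  ]
[351.5 230. ] 4.9 58.5 [ 0.5958 -0.2402  0.03  ]
white
163
[ 24   9 147]
[  6   8 153]
[ 10  10 153]
[ 21  17 151]
```

View pics/c1.png

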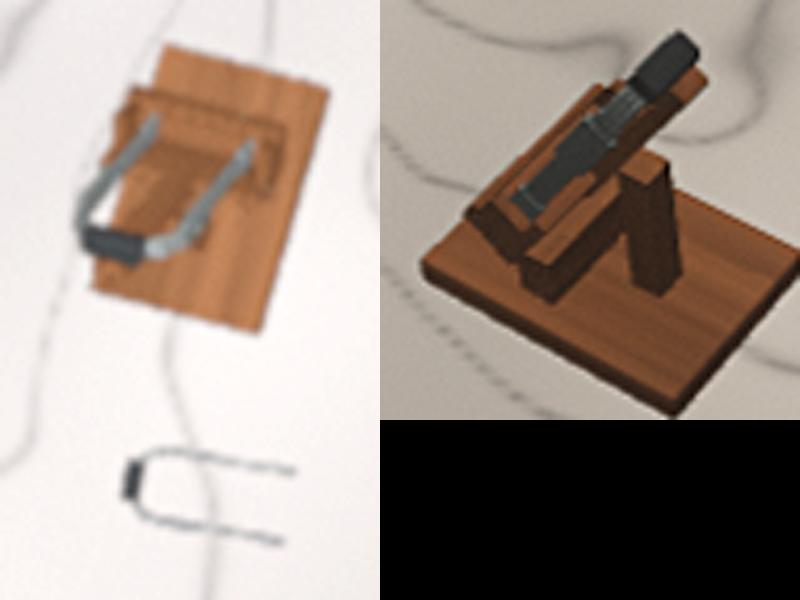

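The crop confirms the meant tongs. They are the large pair leaning on the teak rest: clip at top pixel (118,219), arm ends near (126,195) and (145,199). The thin pair lying flat at (122–152, 262–278) is the smaller decoy. Now to triangulate.

Run:
```python
from h import *
im=cv2.imread("pics/top0.png");sd=cv2.imread("pics/side0.png")
v=im.max(2).astype(int);vs=sd.max(2).astype(int)
m=np.zeros_like(v);m[205:230,105:130]=(v<58)[205:230,105:130]
for c in blobs(m,5): print("clip top",cv2.minAreaRect(c),cv2.contourArea(c))
m=np.zeros_like(v);m[302:325,215:240]=(vs<48)[302:325,215:240]
for c in blobs(m,5): print("clip side",cv2.minAreaRect(c),cv2.contourArea(c))
print(tri((117.6,218.6),(228.3,315.)))
# base corners at top of base
P=np.array([onz("top",p,.008) for p in [(128,179),(161,188),(147.4,236.6),(114,228)]])
print(P.round(4)); d=[P[0]-P[3],P[1]-P[2]];print([ (np.linalg.norm(x),np.degrees(np.arctan2(x[1],x[0]))) for x in d],[np.linalg.norm(P[0]-P[1]),np.degrees(np.arctan2(*(P[0]-P[1])[[1,0]]))],P.mean(0))
print("disc",onz("top",(341,257),.012))
# side check bonbon: dark blobs
for c in blobs(vs<45,20):
    e=cv2.minEnclosingCircle(c)
    if 190<e[0][1]<290 and e[1]<12: print(np.round(e[0],1),e[1],onz("side",e[0],.024).round(4),cv2.minAreaRect(c)[1])
s=ctrl.get_state();print(R.from_quat(s["tcp_rot"]).as_matrix().round(3),ctrl.finger_overhang)
w=ctrl.calibration("wrist");print(w)
```

```text
clip top ((117.10001373291016, 218.2000274658203), (11.067971229553223, 5.375871658325195), 18.434947967529297) 43.0
clip side ((228.75, 317.25), (12.727922439575195, 17.677669525146484), 45.0) 146.0
(array([0.59776208, 0.26379522, 0.12734739]), np.float64(0.0015983689318031726))
[[0.6999 0.2804 0.008 ]
 [0.6813 0.2029 0.008 ]
 [0.5673 0.2284 0.008 ]
 [0.5847 0.306  0.008 ]]
[(np.float64(0.1179271898824063), np.float64(-12.53290327638477)), (np.float64(0.11677990640714019), np.float64(-12.581451925677438))] [np.float64(0.07971284683893805), np.float64(76.50636035875432)] [0.6332847  0.25444345 0.008     ]
disc [ 0.53374729 -0.21973331  0.012     ]
[303.  267.9] 8.15539264678955 [0.5681 0.0124 0.024 ] (16.0, 12.0)
[347.3 196.4] 6.536097526550293 [ 0.5512 -0.2574  0.024 ] (10.0, 12.0)
[[-0.001  0.247  0.969]
 [-0.002  0.969 -0.247]
 [-1.    -0.002 -0.   ]] 0.025
{'fx': 325.19226210127806, 'fy': 325.19226210127806, 'cx': 283.6326811033331, 'cy': 211.4468372845606, 'camera_from_world': array([[ 0.24754243,  0.96887651, -0.00102648, -0.67427805],
       [ 0.92337769, -0.23559662,  0.30309713, -0.03894603],
       [ 0.29342185, -0.07597723, -0.95295912,  0.37883461],
       [ 0.        ,  0.        ,  0.        ,  1.        ]])}
```

```bash
cat >> h.py <<'E'
YAW=np.radians(-12.8)
U=np.array([np.cos(YAW),np.sin(YAW),0]);Y=np.array([-np.sin(YAW),np.cos(YAW),0]);Z=np.array([0,0,1.])
GRIP=np.array([.617,.258,.098]); TZ=-np.sin(np.radians(35))*U+np.cos(np.radians(35))*Z
def rot(tz,y=Y):
    x=-tz; return R.from_matrix(np.c_[x,y,np.cross(x,y)])
def delta(p,Rt):
    s=ctrl.get_state();r=(Rt*R.from_quat(s["tcp_rot"]).inv()).as_rotvec()/np.pi
    print("t %.2f pos"%s["time"],s["eef_pos"].round(4),"q",s["qpos"].round(2),"F",s["contact_force"].round(1),"open",round(s["opening"]*85.4,1))
    print("dpos",(np.asarray(p)-s["eef_pos"]).round(4),"drot",r.round(4),"deg",np.degrees(np.linalg.norm(r)*np.pi).round(1))
E
python3 -c "
from h import *
delta(GRIP+.12*TZ,rot(TZ))"
```

```text
t 0.10 pos [0.1666 0.6536 0.2551] q [ 1.17  0.29  1.58 -0.    1.28 -0.15] F [-0.3  0.6  0.3] open 85.5
dpos [ 0.3832 -0.3803 -0.0588] drot [-0.045  -0.1893  0.0083] deg 35.1
```

play_rows:
  targets:
    - {"delta_pos": [0.1, -0.1, 0.02], "delta_rot": [0, 0, 0], "claw": 85}
    - {"delta_pos": [0.2, -0.2, 0.02], "delta_rot": [0, 0, 0], "claw": 85}
    - {"delta_pos": [0.3, -0.3, 0.0], "delta_rot": [-0.02, -0.09, 0.004], "claw": 80}
    - {"delta_pos": [0.383, -0.38, -0.059], "delta_rot": [-0.045, -0.189, 0.008], "claw": 72}
    - {"delta_pos": [0.383, -0.38, -0.059], "delta_rot": [-0.045, -0.189, 0.008], "claw": 72}
    - {"delta_pos": [0.383, -0.38, -0.059], "delta_rot": [-0.045, -0.189, 0.008], "claw": 72}
    - {"delta_pos": [0.383, -0.38, -0.059], "delta_rot": [-0.045, -0.189, 0.008], "claw": 72}
    - {"delta_pos": [0.383, -0.38, -0.059], "delta_rot": [-0.045, -0.189, 0.008], "claw": 72}
    - {"delta_pos": [0.383, -0.38, -0.059], "delta_rot": [-0.045, -0.189, 0.008], "claw": 72}
    - {"delta_pos": [0.383, -0.38, -0.059], "delta_rot": [-0.045, -0.189, 0.008], "claw": 72}
    - {"delta_pos": [0.383, -0.38, -0.059], "delta_rot": [-0.045, -0.189, 0.008], "claw": 72}
    - {"delta_pos": [0.383, -0.38, -0.059], "delta_rot": [-0.045, -0.189, 0.008], "claw": 72}
    - {"delta_pos": [0.383, -0.38, -0.059], "delta_rot": [-0.045, -0.189, 0.008], "claw": 72}
    - {"delta_pos": [0.383, -0.38, -0.059], "delta_rot": [-0.045, -0.189, 0.008], "claw": 72}
    - {"delta_pos": [0.383, -0.38, -0.059], "delta_rot": [-0.045, -0.189, 0.008], "claw": 72}
    - {"delta_pos": [0.383, -0.38, -0.059], "delta_rot": [-0.045, -0.189, 0.008], "claw": 72}
    - {"delta_pos": [0.383, -0.38, -0.059], "delta_rot": [-0.045, -0.189, 0.008], "claw": 72}
    - {"delta_pos": [0.383, -0.38, -0.059], "delta_rot": [-0.045, -0.189, 0.008], "claw": 72}
  newtons: 20

```text
time: 1.6
eef_pos: [0.5487, 0.275, 0.1963]
tcp_rot: [0.051, 0.459, -0.098, 0.881]
contact_force: [0.8, 0.1, 0.0]
opening: 0.844
```

Run:
```python
from h import *
delta(GRIP+.12*TZ,rot(TZ))
c=ctrl.calibration("wrist");im=ctrl.read_camera("wrist")
def wp(p):
    q=c["camera_from_world"][:3,:3]@p+c["camera_from_world"][:3,3]
    th=np.arctan2(np.hypot(q[0],q[1]),q[2]);k=c["fx"]*th/np.hypot(q[0],q[1]);return (int(c["cx"]+k*q[0]),int(c["cy"]+k*q[1]))
cv2.imwrite("pics/w1raw.png",im)
im=np.clip(im*1.6,0,255).astype(np.uint8)
for p in (GRIP+.039*TZ,GRIP,GRIP-.065*TZ-.022*Y,GRIP-.065*TZ+.022*Y): print(wp(p));cv2.circle(im,wp(p),3,(0,255,0),1)
cv2.imwrite("pics/w1.png",im)
```

```text
t 1.60 pos [0.5487 0.275  0.1963] q [ 0.43  0.06  2.04 -0.62  0.64 -0.49] F [0.8 0.1 0. ] open 72.1
dpos [ 0.0012 -0.0018  0.    ] drot [-0.0002 -0.0002 -0.0004] deg 0.1
(281, 234)
(281, 215)
(258, 194)
(304, 194)
```

View pics/w1.png

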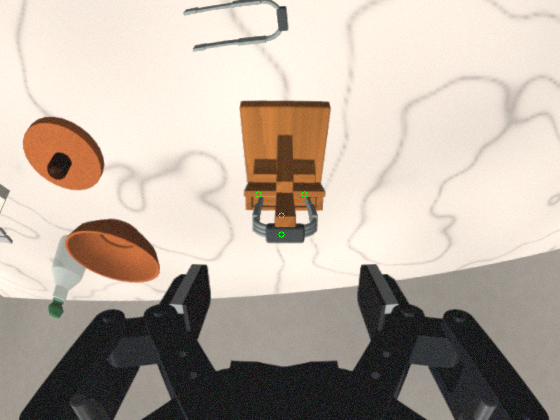

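The view shows the clip at (286,234), with the arms at about 258 and 316. My estimate sits about 5 px to its left, which is roughly 4 mm too far towards −Y. I'll measure this precisely relative to the fingers.

```bash
cat >> h.py <<'E'
def wray(c,uv):
    T=c["camera_from_world"];d=np.array([uv[0]-c["cx"],uv[1]-c["cy"]]);r=np.hypot(*d);th=r/c["fx"]
    v=np.array([*(np.sin(th)*d/r),np.cos(th)]);return -T[:3,:3].T@T[:3,3],T[:3,:3].T@v
def wp(c,p):
    q=c["camera_from_world"][:3,:3]@p+c["camera_from_world"][:3,3]
    r=np.hypot(q[0],q[1]);return np.array([c["cx"],c["cy"]])+c["fx"]*np.arctan2(r,q[2])/r*q[:2]
def wplane(c,uv,p,n):
    o,d=wray(c,uv);return o+d*((p-o)@n)/(d@n)
E
python3 - <<'E'
from h import *
c=ctrl.calibration("wrist");s=ctrl.get_state();T=R.from_quat(s["tcp_rot"]).as_matrix()
for k in(0,.025): print("tcp fwd",k,wp(c,s["eef_pos"]+k*T[:,0]),[wp(c,s["eef_pos"]+k*T[:,0]+q*.036*T[:,1]).round(0) for q in(-1,1)])
im=cv2.imread("pics/w1raw.png");v=im.max(2)
m=np.zeros_like(v);m[222:246,255:315]=(v<45)[222:246,255:315]
for b in blobs(m,20):
    print(cv2.boundingRect(b)); e=cv2.minAreaRect(b);print(e)
    tz=-T[:,0]
    p=wplane(c,e[0],GRIP+.037*TZ,TZ); print("clip in plane",p,"rel tcp y,z",(p-s["eef_pos"])@T[:,1],(p-s["eef_pos"])@T[:,2])
h,sat,vv=cv2.split(cv2.cvtColor(im,cv2.COLOR_BGR2HSV))
m=np.zeros_like(v);m[90:200,230:340]=((sat>110)&(h<15))[90:200,230:340]
for b in blobs(m,300):
    e=cv2.approxPolyDP(b,3,True)[:,0];print(e.tolist())
for r in(105,140): 
    x=np.flatnonzero(m[r]);a=[wplane(c,(xx,r),np.array([0,0,.010]),Z) for xx in(x[0],x[-1])];mid=sum(a)/2
    print(r,x[0],x[-1],np.linalg.norm(a[0]-a[1]),mid,"lat vs GRIP",(mid-GRIP)@Y,"vs tcp",(mid-s["eef_pos"])@T[:,1])
E
```

```text
tcp fwd 0 [283.65957822 302.13693631] [array([201., 300.]), array([366., 300.])]
tcp fwd 0.025 [283.61760707 274.26987748] [array([212., 273.]), array([355., 273.])]
(267, 224, 38, 14)
((286.1163635253906, 226.88031005859375), (38.077789306640625, 11.967305183410645), 13.240520477294922)
clip in plane [0.59343497 0.26668771 0.12573057] rel tcp y,z 0.0016901447655036405 -0.003192087435316867
[[242, 102], [250, 185], [244, 193], [246, 199], [258, 199], [259, 195], [264, 199], [322, 199], [324, 192], [318, 183], [328, 103]]
105 242 328 0.07462847865671372 [0.57640892 0.2702686  0.01      ] lat vs GRIP 0.0029708256563391084 vs tcp 0.001396640119608226
140 243 325 0.07792779765853229 [0.61554521 0.26055391 0.01      ] lat vs GRIP 0.0021681319920248657 vs tcp 0.0005405835909495582
```

```bash
echo 'GRIP=GRIP+.003*Y' >> h.py; python3 -c "
from h import *
delta(GRIP+.06*TZ,rot(TZ));delta(GRIP+.005*TZ,rot(TZ))"
```

```text
t 1.65 pos [0.5487 0.275  0.1963] q [ 0.43  0.06  2.04 -0.62  0.64 -0.49] F [ 0.2 -0.1  0.1] open 72.2
dpos [ 0.0354 -0.0065 -0.0491] drot [-0.0001 -0.0002 -0.0004] deg 0.1
t 1.65 pos [0.5487 0.275  0.1963] q [ 0.43  0.06  2.04 -0.62  0.64 -0.49] F [ 0.2 -0.1  0.1] open 72.2
dpos [ 0.0661 -0.0135 -0.0942] drot [-0.0001 -0.0002 -0.0004] deg 0.1
```

play_rows:
  targets:
    - {"delta_pos": [0.009, -0.001, -0.012], "delta_rot": [0, 0, 0], "claw": 72}
    - {"delta_pos": [0.018, -0.002, -0.024], "delta_rot": [0, 0, 0], "claw": 72}
    - {"delta_pos": [0.027, -0.0045, -0.037], "delta_rot": [0, 0, 0], "claw": 72}
    - {"delta_pos": [0.0354, -0.0065, -0.0491], "delta_rot": [0, 0, 0], "claw": 72}
    - {"delta_pos": [0.043, -0.008, -0.06], "delta_rot": [0, 0, 0], "claw": 72}
    - {"delta_pos": [0.051, -0.01, -0.072], "delta_rot": [0, 0, 0], "claw": 72}
    - {"delta_pos": [0.059, -0.012, -0.083], "delta_rot": [0, 0, 0], "claw": 72}
    - {"delta_pos": [0.0661, -0.0135, -0.0942], "delta_rot": [0, 0, 0], "claw": 72}
    - {"delta_pos": [0.0661, -0.0135, -0.0942], "delta_rot": [0, 0, 0], "claw": 72}
    - {"delta_pos": [0.0661, -0.0135, -0.0942], "delta_rot": [0, 0, 0], "claw": 72}
    - {"delta_pos": [0.0661, -0.0135, -0.0942], "delta_rot": [0, 0, 0], "claw": 72}

```text
time: 2.57
eef_pos: [0.6145, 0.2625, 0.1028]
tcp_rot: [0.051, 0.459, -0.098, 0.882]
contact_force: [-0.0, -0.3, -0.5]
opening: 0.841
```

Run:
```python
from h import *
delta(GRIP+.005*TZ,rot(TZ))
a=ctrl.read_camera("wrist");b=ctrl.read_camera("side")
cv2.imwrite("pics/w2raw.png",a)
o=np.zeros((420,800,3),np.uint8);o[:,:560]=a;o[:240,560:]=cv2.resize(b[285:385,165:265],(240,240),interpolation=cv2.INTER_CUBIC)
cv2.imwrite("pics/w2.png",np.clip(o*1.6,0,255).astype(np.uint8))
```

```text
t 2.57 pos [0.6145 0.2625 0.1028] q [ 0.36  0.3   1.96 -0.76  0.47 -0.38] F [-0.  -0.3 -0.5] open 71.8
dpos [ 0.0004 -0.0009 -0.0007] drot [-0.0002  0.     -0.0009] deg 0.2
```

View pics/w2.png

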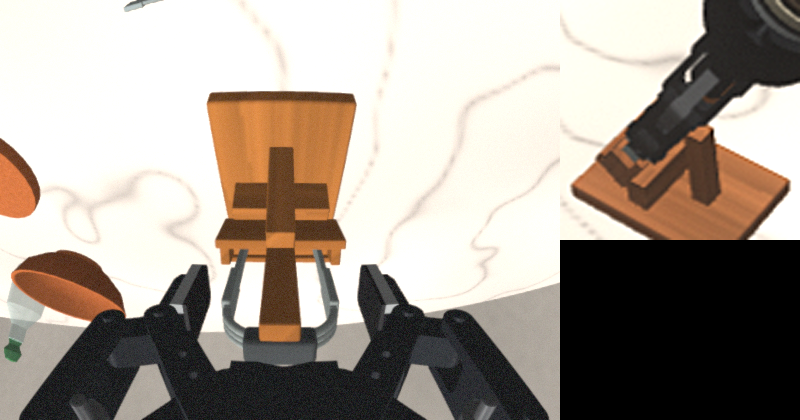

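The arms sit centred between the open pads: the arms span columns 223–338 and the pads 207–361. The side inset shows the fingers in line with the tongs. Closing to 44 mm.

play_rows:
  targets:
    - {"delta_pos": [0, 0, 0], "delta_rot": [0, 0, 0], "claw": 60}
    - {"delta_pos": [0, 0, 0], "delta_rot": [0, 0, 0], "claw": 54}
    - {"delta_pos": [0, 0, 0], "delta_rot": [0, 0, 0], "claw": 50}
    - {"delta_pos": [0, 0, 0], "delta_rot": [0, 0, 0], "claw": 48}
    - {"delta_pos": [0, 0, 0], "delta_rot": [0, 0, 0], "claw": 46}
    - {"delta_pos": [0, 0, 0], "delta_rot": [0, 0, 0], "claw": 44}
    - {"delta_pos": [0, 0, 0], "delta_rot": [0, 0, 0], "claw": 43.5}
    - {"delta_pos": [0, 0, 0], "delta_rot": [0, 0, 0], "claw": 43.5}
    - {"delta_pos": [0, 0, 0], "delta_rot": [0, 0, 0], "claw": 43.5}
    - {"delta_pos": [0, 0, 0], "delta_rot": [0, 0, 0], "claw": 43.5}

```text
time: 3.5
eef_pos: [0.6149, 0.2624, 0.1045]
tcp_rot: [0.051, 0.458, -0.098, 0.882]
contact_force: [-5.2, -0.9, 6.7]
opening: 0.512
```

Run:
```python
from h import *
delta(GRIP+.12*TZ,rot(TZ))
a=ctrl.read_camera("wrist");cv2.imwrite("pics/w3raw.png",a)
cv2.imwrite("pics/w3.png",np.clip(a[200:400,150:430]*1.6,0,255).astype(np.uint8))
```

```text
t 3.50 pos [0.6149 0.2624 0.1045] q [ 0.36  0.29  1.96 -0.76  0.48 -0.38] F [-5.2 -0.9  6.7] open 43.7
dpos [-0.0643  0.0137  0.0918] drot [-0.0002  0.0006 -0.0006] deg 0.2
```

View pics/w3.png

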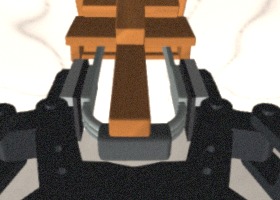

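play_rows:
  targets:
    - {"delta_pos": [-0.003, 0.001, 0.004], "delta_rot": [0, 0, 0], "claw": 43.5}
    - {"delta_pos": [-0.008, 0.002, 0.011], "delta_rot": [0, 0, 0], "claw": 43.5}
    - {"delta_pos": [-0.014, 0.003, 0.02], "delta_rot": [0, 0, 0], "claw": 43.5}
    - {"delta_pos": [-0.02, 0.004, 0.029], "delta_rot": [0, 0, 0], "claw": 43.5}
    - {"delta_pos": [-0.027, 0.006, 0.039], "delta_rot": [0, 0, 0], "claw": 43.5}
    - {"delta_pos": [-0.036, 0.008, 0.051], "delta_rot": [0, 0, 0], "claw": 43.5}
    - {"delta_pos": [-0.045, 0.01, 0.064], "delta_rot": [0, 0, 0], "claw": 43.5}
    - {"delta_pos": [-0.054, 0.012, 0.078], "delta_rot": [0, 0, 0], "claw": 43.5}
    - {"delta_pos": [-0.064, 0.014, 0.092], "delta_rot": [0, 0, 0], "claw": 43.5}
    - {"delta_pos": [-0.072, 0.016, 0.105], "delta_rot": [0, 0, 0], "claw": 43.5}
    - {"delta_pos": [-0.072, 0.016, 0.105], "delta_rot": [0, 0, 0], "claw": 43.5}
    - {"delta_pos": [-0.072, 0.016, 0.105], "delta_rot": [0, 0, 0], "claw": 43.5}

```text
time: 4.55
eef_pos: [0.5426, 0.279, 0.2109]
tcp_rot: [0.052, 0.457, -0.097, 0.882]
contact_force: [0.3, -0.0, -1.0]
opening: 0.51
```

Run:
```python
from h import *
B=np.array([.568,.0113,0])
delta([B[0],B[1],.16],rot(Z))
a=ctrl.read_camera("wrist");b=ctrl.read_camera("side")
o=np.zeros((420,800,3),np.uint8);o[:,:560]=a;o[:240,560:]=cv2.resize(b[225:385,165:325],(240,240),interpolation=cv2.INTER_CUBIC)
cv2.imwrite("pics/w4.png",np.clip(o*1.6,0,255).astype(np.uint8))
```

```text
t 4.55 pos [0.5426 0.279  0.2109] q [ 0.44  0.03  2.04 -0.61  0.66 -0.5 ] F [ 0.3 -0.  -1. ] open 43.5
dpos [ 0.0254 -0.2677 -0.0509] drot [ 0.0422  0.1909 -0.0006] deg 35.2
```

View pics/w4.png

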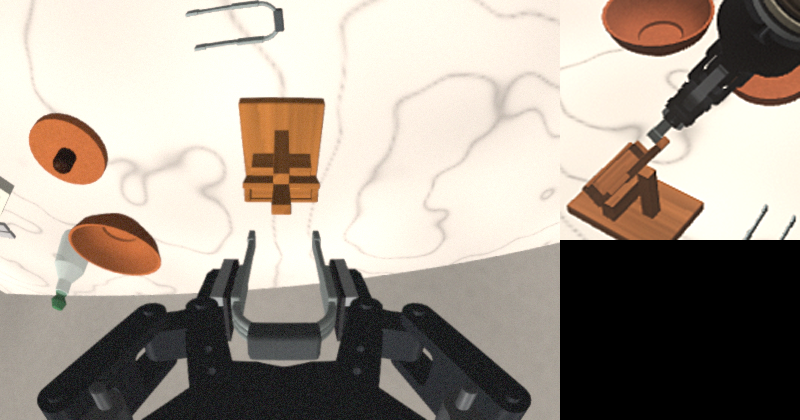

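The tongs are held, jaws open, with tips at (251,235) and (316,235). The rest is empty. Next I'll go upright above the tile.

play_rows:
  targets:
    - {"delta_pos": [0.003, -0.025, 0.015], "delta_rot": [0.004, 0.02, 0], "claw": 43.5}
    - {"delta_pos": [0.006, -0.055, 0.015], "delta_rot": [0.009, 0.04, 0], "claw": 43.5}
    - {"delta_pos": [0.009, -0.085, 0.015], "delta_rot": [0.014, 0.065, 0], "claw": 43.5}
    - {"delta_pos": [0.012, -0.115, 0.015], "delta_rot": [0.02, 0.09, 0], "claw": 43.5}
    - {"delta_pos": [0.015, -0.145, 0.01], "delta_rot": [0.026, 0.115, 0], "claw": 43.5}
    - {"delta_pos": [0.018, -0.18, 0], "delta_rot": [0.031, 0.14, 0], "claw": 43.5}
    - {"delta_pos": [0.021, -0.21, -0.01], "delta_rot": [0.037, 0.165, 0], "claw": 43.5}
    - {"delta_pos": [0.024, -0.24, -0.03], "delta_rot": [0.042, 0.191, -0.0006], "claw": 43.5}
    - {"delta_pos": [0.0254, -0.26, -0.045], "delta_rot": [0.042, 0.191, -0.0006], "claw": 43.5}
    - {"delta_pos": [0.0254, -0.2677, -0.051], "delta_rot": [0.042, 0.191, -0.0006], "claw": 43.5}
    - {"delta_pos": [0.0254, -0.2677, -0.051], "delta_rot": [0.042, 0.191, -0.0006], "claw": 43.5}
    - {"delta_pos": [0.0254, -0.2677, -0.051], "delta_rot": [0.042, 0.191, -0.0006], "claw": 43.5}

```text
time: 5.65
eef_pos: [0.5672, 0.0107, 0.1567]
tcp_rot: [0.078, 0.705, -0.08, 0.701]
contact_force: [0.0, 0.7, -0.9]
opening: 0.508
```

Run:
```python
from h import *
delta([.568,.0113,.16],rot(Z))
s=ctrl.get_state();T=R.from_quat(s["tcp_rot"]).as_matrix()
c=ctrl.calibration("wrist");a=ctrl.read_camera("wrist");b=ctrl.read_camera("side");t=ctrl.read_camera("top")
cv2.imwrite("pics/w5raw.png",a);cv2.imwrite("pics/s5raw.png",b)
for k in (.060,.066,.073): print("tips proj",k,[wp(c,s["eef_pos"]+k*T[:,0]+q*.018*T[:,1]).round(1) for q in(-1,1)])
for z in(.012,.024,.036): print("bonbon",z,wp(c,np.array([.568,.0113,z])).round(1))
v=a.max(2)
for bb in blobs(v<60,60):
    e=cv2.boundingRect(bb)
    if e[2]<80: print("dark",e)
o=np.zeros((420,800,3),np.uint8);o[:,:560]=a;o[:240,560:]=cv2.resize(b[185:305,240:360],(240,240),interpolation=cv2.INTER_CUBIC)
cv2.imwrite("pics/w5.png",np.clip(o*1.6,0,255).astype(np.uint8))
```

```text
t 5.65 pos [0.5672 0.0107 0.1567] q [-0.16  0.16  1.92 -0.    1.07 -1.5 ] F [ 0.   0.7 -0.9] open 43.4
dpos [0.0008 0.0006 0.0033] drot [ 0.0005 -0.0017  0.0001] deg 0.3
tips proj 0.06 [array([253.1, 245.2]), array([313.7, 245.1])]
tips proj 0.066 [array([254. , 241.3]), array([312.8, 241.2])]
tips proj 0.073 [array([254.9, 236.9]), array([311.9, 236.9])]
bonbon 0.012 [284.7 206.2]
bonbon 0.024 [284.8 210.4]
bonbon 0.036 [284.8 215. ]
dark (52, 272, 25, 27)
dark (72, 250, 28, 29)
dark (25, 238, 25, 27)
dark (509, 221, 43, 6)
dark (269, 196, 31, 35)
dark (531, 77, 8, 17)
```

View pics/w5.png

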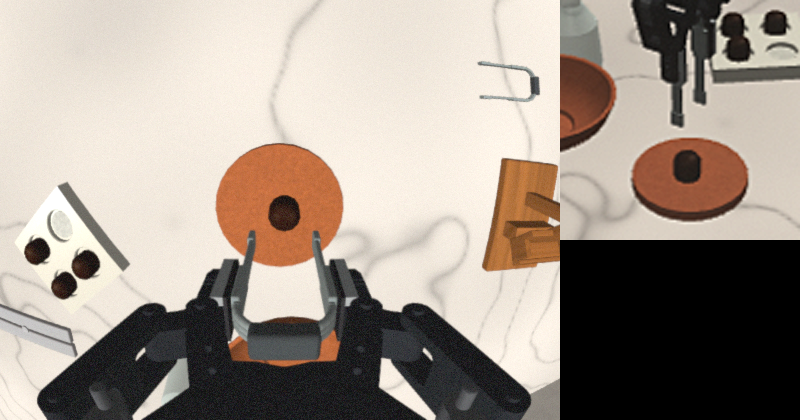

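The bonbon box is at cols 269–300, rows 196–231, against a predicted centre of (285,210). The tips at columns 251 and 317 straddle it with the same column centre. It lies about 2.5 mm farther along U than estimated, so I'll descend with that shift.

play_rows:
  targets:
    - {"delta_pos": [0.003, 0, 0], "delta_rot": [0, -0.0017, 0], "claw": 43.5}
    - {"delta_pos": [0.003, 0, -0.01], "delta_rot": [0, -0.0017, 0], "claw": 43.5}
    - {"delta_pos": [0.003, 0, -0.02], "delta_rot": [0, -0.0017, 0], "claw": 43.5}
    - {"delta_pos": [0.003, 0, -0.03], "delta_rot": [0, -0.0017, 0], "claw": 43.5}
    - {"delta_pos": [0.003, 0, -0.04], "delta_rot": [0, -0.0017, 0], "claw": 43.5}
    - {"delta_pos": [0.003, 0, -0.05], "delta_rot": [0, -0.0017, 0], "claw": 43.5}
    - {"delta_pos": [0.003, 0, -0.057], "delta_rot": [0, -0.0017, 0], "claw": 43.5}
    - {"delta_pos": [0.003, 0, -0.062], "delta_rot": [0, -0.0017, 0], "claw": 43.5}
    - {"delta_pos": [0.003, 0, -0.062], "delta_rot": [0, -0.0017, 0], "claw": 43.5}
    - {"delta_pos": [0.003, 0, -0.062], "delta_rot": [0, -0.0017, 0], "claw": 43.5}

```text
time: 6.63
eef_pos: [0.5711, 0.0117, 0.0964]
tcp_rot: [0.077, 0.702, -0.079, 0.704]
contact_force: [0.1, 0.4, -0.4]
opening: 0.508
```

Run:
```python
from h import *
delta([.5703,.0108,.094],rot(Z))
a=ctrl.read_camera("wrist");b=ctrl.read_camera("side")
a=cv2.resize(a[150:330,180:390],None,fx=2.2,fy=2.2,interpolation=cv2.INTER_CUBIC);b=cv2.resize(b[215:295,270:342],None,fx=4.5,fy=4.5,interpolation=cv2.INTER_CUBIC)
o=np.zeros((400,800,3),np.uint8);o[:a.shape[0],:a.shape[1]]=a;o[:b.shape[0],470:470+b.shape[1]]=b
cv2.imwrite("pics/w6.png",np.clip(o*1.7,0,255).astype(np.uint8))
```

```text
t 6.63 pos [0.5711 0.0117 0.0964] q [-0.16  0.25  1.95 -0.    0.95 -1.5 ] F [ 0.1  0.4 -0.4] open 43.4
dpos [-0.0008 -0.0009 -0.0024] drot [ 0.0007  0.001  -0.0007] deg 0.3
```

View pics/w6.png

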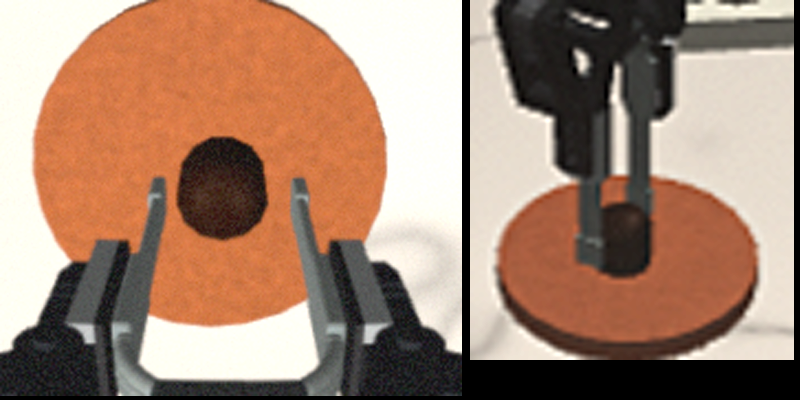

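The wrist crop shows the bonbon (cols 177–267) between the jaws but about 1.5 mm off laterally. The side inset suggests the jaws sit a few mm too far along +U. I'll put a number on that.

Run:
```python
from h import *
s=ctrl.get_state();T=R.from_quat(s["tcp_rot"]).as_matrix();c=ctrl.calibration("wrist")
# bonbon by side, z=.024 plane; row of bonbon centre in crop ~240
b=onz("side",(304.7,215+240/4.5),.024);print("bonbon side",b)
for u in(577,605):
    o,d=ray("side",(270+(u-470)/4.5,215+262/4.5))
    p=o+d*((b+.019*Y-o)@Y)/(d@Y);print("jaw corner",p,"dU",(p-b)@U)
print("TCP dU,dY",(s["eef_pos"]-b)@U,(s["eef_pos"]-b)@Y)
for k in(.066,.073):
  for z in(-.006,0,.006): print(k,z,wp(c,s["eef_pos"]+k*T[:,0]-.018*T[:,1]+z*T[:,2]).round(1))
for r,z in((137,.012),(240,.030)):
    p=wplane(c,(180+222/2.2,150+r/2.2),np.array([0,0,z]),Z);print("bonbon edge wrist",p,"dU to TCP",(p-s["eef_pos"])@U,"dY",(p-s["eef_pos"])@Y)
```

```text
bonbon side [0.56474392 0.01260357 0.024     ]
jaw corner [0.5808744  0.02842301 0.02060944] dU 0.012224853944405829
jaw corner [0.56773538 0.03140812 0.02640024] dU -0.0012489936753903163
TCP dU,dY 0.00696676769034688 0.000600934102302025
0.066 -0.006 [253.6 232.1]
0.066 0 [254.  241.2]
0.066 0.006 [254.3 250.1]
0.073 -0.006 [254.6 228. ]
0.073 0 [254.9 236.9]
0.073 0.006 [255.2 245.6]
bonbon edge wrist [0.55964733 0.01258777 0.012     ] dU to TCP -0.011933200330463358 dY -0.0017454796332785183
bonbon edge wrist [0.58416333 0.00714285 0.03      ] dU to TCP 0.01317987667461295 dY -0.0016236046258881038
```

play_rows:
  targets:
    - {"delta_pos": [-0.0028, -0.0011, -0.003], "delta_rot": [0, 0.001, 0], "claw": 43.5}
    - {"delta_pos": [-0.0028, -0.0011, -0.003], "delta_rot": [0, 0.001, 0], "claw": 43.5}
    - {"delta_pos": [-0.0028, -0.0011, -0.003], "delta_rot": [0, 0.001, 0], "claw": 43.5}
    - {"delta_pos": [-0.0028, -0.0011, -0.003], "delta_rot": [0, 0.001, 0], "claw": 41}
    - {"delta_pos": [-0.0028, -0.0011, -0.003], "delta_rot": [0, 0.001, 0], "claw": 39}
    - {"delta_pos": [-0.0028, -0.0011, -0.003], "delta_rot": [0, 0.001, 0], "claw": 37}
    - {"delta_pos": [-0.0028, -0.0011, -0.003], "delta_rot": [0, 0.001, 0], "claw": 35}
    - {"delta_pos": [-0.0028, -0.0011, -0.003], "delta_rot": [0, 0.001, 0], "claw": 33}
    - {"delta_pos": [-0.0028, -0.0011, -0.003], "delta_rot": [0, 0.001, 0], "claw": 32}
    - {"delta_pos": [-0.0028, -0.0011, -0.003], "delta_rot": [0, 0.001, 0], "claw": 31}
    - {"delta_pos": [-0.0028, -0.0011, -0.003], "delta_rot": [0, 0.001, 0], "claw": 31}
    - {"delta_pos": [-0.0028, -0.0011, -0.003], "delta_rot": [0, 0.001, 0], "claw": 31}
    - {"delta_pos": [-0.0028, -0.0011, -0.003], "delta_rot": [0, 0.001, 0], "claw": 31}
  newtons: 20

```text
time: 7.82
eef_pos: [0.569, 0.0105, 0.0947]
tcp_rot: [0.077, 0.702, -0.079, 0.704]
contact_force: [-0.5, 0.4, 2.9]
opening: 0.371
```

Run:
```python
from h import *
delta([.5347,-.2170,.18],rot(Z))
```

```text
t 7.82 pos [0.569  0.0105 0.0947] q [-0.16  0.24  1.95 -0.    0.94 -1.51] F [-0.5  0.4  2.9] open 31.7
dpos [-0.0343 -0.2275  0.0853] drot [ 0.0009  0.0007 -0.0007] deg 0.2
```

Opening is 31.7 mm where I expected 34, so I'll lift a few millimetres and check.

play_rows:
  targets:
    - {"delta_pos": [0, 0, 0.003], "delta_rot": [0, 0, 0], "claw": 31}
    - {"delta_pos": [0, 0, 0.006], "delta_rot": [0, 0, 0], "claw": 31}
    - {"delta_pos": [0, 0, 0.009], "delta_rot": [0, 0, 0], "claw": 31}
    - {"delta_pos": [0, 0, 0.012], "delta_rot": [0, 0, 0], "claw": 31}
    - {"delta_pos": [0, 0, 0.012], "delta_rot": [0, 0, 0], "claw": 31}
    - {"delta_pos": [0, 0, 0.012], "delta_rot": [0, 0, 0], "claw": 31}

```text
time: 8.32
eef_pos: [0.5692, 0.0105, 0.107]
tcp_rot: [0.077, 0.702, -0.079, 0.704]
contact_force: [0.2, -0.1, -1.2]
opening: 0.371
```

Run:
```python
from h import *
delta([.5347,-.2170,.18],rot(Z))
a=ctrl.read_camera("wrist");b=ctrl.read_camera("side")
cv2.imwrite("pics/w7raw.png",a)
a=cv2.resize(a[150:330,180:390],None,fx=2.2,fy=2.2,interpolation=cv2.INTER_CUBIC);b=cv2.resize(b[215:295,270:342],None,fx=4.5,fy=4.5,interpolation=cv2.INTER_CUBIC)
o=np.zeros((400,800,3),np.uint8);o[:a.shape[0],:a.shape[1]]=a;o[:b.shape[0],470:470+b.shape[1]]=b
cv2.imwrite("pics/w7.png",np.clip(o*1.7,0,255).astype(np.uint8))
```

```text
t 8.32 pos [0.5692 0.0105 0.107 ] q [-0.16  0.23  1.95 -0.    0.97 -1.51] F [ 0.2 -0.1 -1.2] open 31.7
dpos [-0.0345 -0.2275  0.073 ] drot [ 0.0009  0.0009 -0.0007] deg 0.3
```

View pics/w7.png

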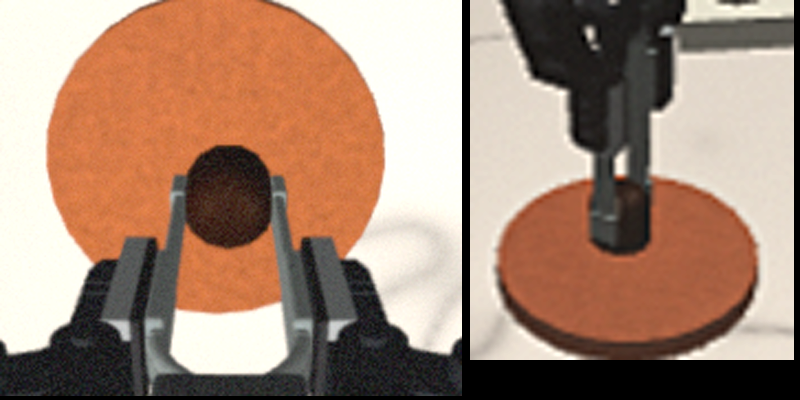

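The bonbon is lifted about 12 mm, upright between the jaws. In the wrist crop its columns 186–272 are centred at 229, between the jaws. Now carry it to above the pocket.

play_rows:
  targets:
    - {"delta_pos": [0, 0, 0.015], "delta_rot": [0, 0, 0], "claw": 31}
    - {"delta_pos": [0, 0, 0.03], "delta_rot": [0, 0, 0], "claw": 31}
    - {"delta_pos": [0, 0, 0.045], "delta_rot": [0, 0, 0], "claw": 31}
    - {"delta_pos": [0, 0, 0.06], "delta_rot": [0, 0, 0], "claw": 31}
    - {"delta_pos": [-0.003, -0.02, 0.073], "delta_rot": [0, 0, 0], "claw": 31}
    - {"delta_pos": [-0.006, -0.04, 0.073], "delta_rot": [0, 0, 0], "claw": 31}
    - {"delta_pos": [-0.01, -0.065, 0.073], "delta_rot": [0, 0, 0], "claw": 31}
    - {"delta_pos": [-0.014, -0.09, 0.073], "delta_rot": [0, 0, 0], "claw": 31}
    - {"delta_pos": [-0.018, -0.115, 0.073], "delta_rot": [0, 0, 0], "claw": 31}
    - {"delta_pos": [-0.022, -0.14, 0.073], "delta_rot": [0, 0, 0], "claw": 31}
    - {"delta_pos": [-0.026, -0.165, 0.073], "delta_rot": [0, 0, 0], "claw": 31}
    - {"delta_pos": [-0.03, -0.19, 0.073], "delta_rot": [0, 0, 0], "claw": 31}
    - {"delta_pos": [-0.033, -0.21, 0.073], "delta_rot": [0, 0, 0], "claw": 31}
    - {"delta_pos": [-0.0345, -0.222, 0.073], "delta_rot": [0, 0, 0], "claw": 31}
    - {"delta_pos": [-0.0345, -0.2275, 0.073], "delta_rot": [0, 0, 0], "claw": 31}
    - {"delta_pos": [-0.0345, -0.2275, 0.073], "delta_rot": [0, 0, 0], "claw": 31}
    - {"delta_pos": [-0.0345, -0.2275, 0.073], "delta_rot": [0, 0, 0], "claw": 31}
    - {"delta_pos": [-0.0345, -0.2275, 0.073], "delta_rot": [0, 0, 0], "claw": 31}

```text
time: 9.92
eef_pos: [0.5346, -0.2158, 0.1794]
tcp_rot: [0.077, 0.702, -0.078, 0.704]
contact_force: [-0.5, 0.1, -0.2]
opening: 0.368
```

Run:
```python
from h import *
delta([.5347,-.2170,.18],rot(Z))
s=ctrl.get_state();c=ctrl.calibration("wrist");a=ctrl.read_camera("wrist");b=ctrl.read_camera("side");cv2.imwrite("pics/w8raw.png",a);cv2.imwrite("pics/s8raw.png",b)
v=a.max(2)
for bb in blobs(v<60,60):
    e=cv2.boundingRect(bb)
    if e[2]<80: print("dark",e)
for n,x,y in(("A",.5526,-.2584),("B",.5785,-.1958),("C",.5958,-.2402),("E",.5350,-.2155)): print(n,[wp(c,np.array([x,y,z])).round(1) for z in(.012,.024,.036)])
cv2.imwrite("pics/w8.png",np.clip(cv2.resize(a[60:320,140:460],None,fx=2.2,fy=2.2,interpolation=cv2.INTER_CUBIC)*1.6,0,255).astype(np.uint8))
```

```text
t 9.92 pos [ 0.5346 -0.2158  0.1794] q [-0.56  0.15  1.89 -0.    1.1  -1.91] F [-0.5  0.1 -0.2] open 31.5
dpos [ 0.0001 -0.0012  0.0006] drot [ 0.0006  0.0005 -0.0011] deg 0.2
dark (227, 215, 29, 31)
A [array([243.5, 225. ]), array([241.9, 229.6]), array([240.3, 234.6])]
B [array([314.4, 236.6]), array([315.6, 241.5]), array([316.8, 246.9])]
C [array([273. , 261.8]), array([272.6, 267.5]), array([272.2, 273.6])]
E [array([284.1, 197.6]), array([284.1, 201.2]), array([284.1, 205.2])]
```

View pics/w8.png

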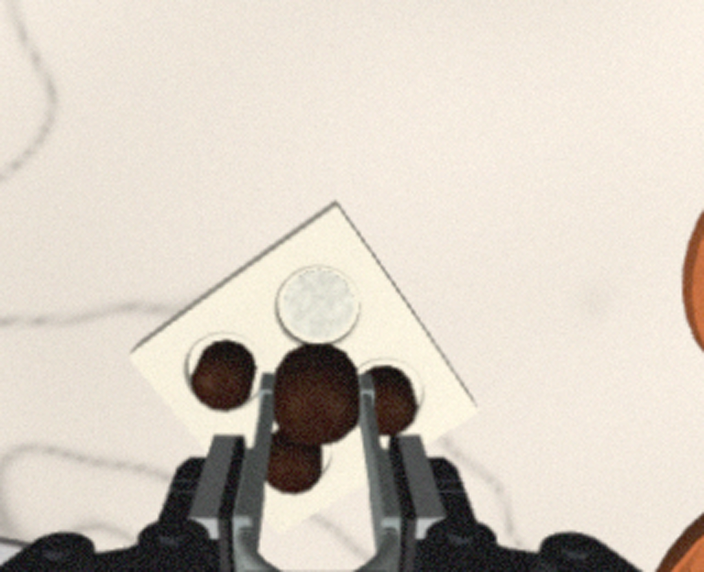

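The pocket is at full-image pixel (284.5,198.6), within 1 px of the prediction (284.1,197.6–199). The carried bonbon is at crop cols 273–360, rows 345–445. Next I'll work out the offset.

Run:
```python
from h import *
s=ctrl.get_state();c=ctrl.calibration("wrist");t=s["eef_pos"]
pk=wplane(c,(284.5,198.6),np.array([0,0,.015]),Z);print("pocket",pk)
col=140+316.5/2.2
e=[wplane(c,(col,60+r/2.2),np.array([0,0,z]),Z) for r,z in((345,t[2]-.0827),(445,t[2]-.0647))]
print("span U",(e[1]-e[0])@U)
m=(e[0]+e[1])/2;m[2]=t[2]-.0707;print("bonbon",m,"rel TCP U,Y",(m-t)@U,(m-t)@Y)
for r in(341,):
  p=[wplane(c,(140+x/2.2,60+395/2.2),np.array([0,0,t[2]-.0707]),Z) for x in(273,360)];print("width",np.linalg.norm(p[0]-p[1]),(sum(p)/2-t)@Y)
print("move",(pk-m)[:2])
```

```text
pocket [ 0.53530058 -0.21522559  0.015     ]
span U 0.023807270761230088
bonbon [ 0.53655093 -0.21608803  0.10882625] rel TCP U,Y 0.0019467254157189866 0.00016504885240707672
width 0.024733968927491353 0.00016140001465048904
move [-0.00125035  0.00086244]
```

play_rows:
  targets:
    - {"delta_pos": [-0.001, 0.001, -0.01], "delta_rot": [0, 0, 0], "claw": 31}
    - {"delta_pos": [-0.001, 0.001, -0.022], "delta_rot": [0, 0, 0], "claw": 31}
    - {"delta_pos": [-0.001, 0.001, -0.034], "delta_rot": [0, 0, 0], "claw": 31}
    - {"delta_pos": [-0.001, 0.001, -0.046], "delta_rot": [0, 0, 0], "claw": 31}
    - {"delta_pos": [-0.001, 0.001, -0.056], "delta_rot": [0, 0, 0], "claw": 31}
    - {"delta_pos": [-0.001, 0.001, -0.064], "delta_rot": [0, 0, 0], "claw": 31}
    - {"delta_pos": [-0.001, 0.001, -0.07], "delta_rot": [0, 0, 0], "claw": 31}
    - {"delta_pos": [-0.001, 0.001, -0.073], "delta_rot": [0, 0, 0], "claw": 31}
    - {"delta_pos": [-0.001, 0.001, -0.073], "delta_rot": [0, 0, 0], "claw": 31}
    - {"delta_pos": [-0.001, 0.001, -0.073], "delta_rot": [0, 0, 0], "claw": 31}
    - {"delta_pos": [-0.001, 0.001, -0.073], "delta_rot": [0, 0, 0], "claw": 31}

```text
time: 10.93
eef_pos: [0.5341, -0.2152, 0.1073]
tcp_rot: [0.077, 0.702, -0.078, 0.704]
contact_force: [0.2, 0.3, -0.1]
opening: 0.371
```

Run:
```python
from h import *
delta([.5343,-.2150,.0955],rot(Z))
a=ctrl.read_camera("wrist");b=ctrl.read_camera("side");cv2.imwrite("pics/w9raw.png",a)
a=cv2.resize(a[170:300,200:370],None,fx=2.6,fy=2.6,interpolation=cv2.INTER_CUBIC);b=cv2.resize(b[170:240,305:375],None,fx=5,fy=5,interpolation=cv2.INTER_CUBIC)
o=np.zeros((360,800,3),np.uint8);o[:a.shape[0],:a.shape[1]]=a;o[:350,445:795]=b
cv2.imwrite("pics/w9.png",np.clip(o*1.7,0,255).astype(np.uint8))
```

```text
t 10.93 pos [ 0.5341 -0.2152  0.1073] q [-0.56  0.24  1.93 -0.    0.97 -1.91] F [ 0.2  0.3 -0.1] open 31.7
dpos [ 0.0002  0.0002 -0.0118] drot [ 0.001   0.001  -0.0012] deg 0.3
```

View pics/w9.png

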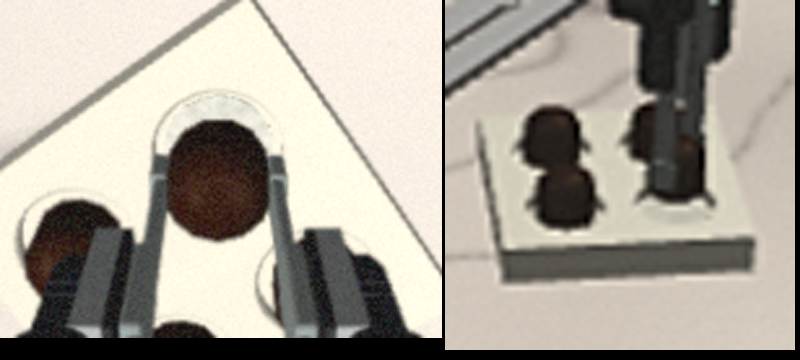

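Bonbon and pocket share the same column centre (217), and the bonbon is hovering about 12 mm up. I'll check the U offset numerically.

Run:
```python
from h import *
s=ctrl.get_state();c=ctrl.calibration("wrist");t=s["eef_pos"]
q=lambda x,y,z:wplane(c,(200+x/2.6,170+y/2.6),np.array([0,0,z]),Z)
rim=q(217,90,.018)+.017*U
b0=q(217.5,120,t[2]-.0827)+.013*U; b1=q(217.5,241,t[2]-.0647)-.013*U
rl,rr=q(153,150,.018),q(282,150,.018)
print("rim",rim,"width",np.linalg.norm(rl-rr),"b from base",b0,"from top",b1)
m=(b0+b1)/2;print("offset U,Y to move",(rim-m)@U,((rl+rr)/2-q(217.5,170,t[2]-.0707))@Y, "rimmid lateral vs TCP",((rl+rr)/2-t)@Y)
```

```text
rim [ 0.53489756 -0.21551519  0.018     ] width 0.033676115295455625 b from base [ 0.53669252 -0.21576442  0.02464891] from top [ 0.53529493 -0.21533983  0.04264891]
offset U,Y to move -0.0010771054906721746 -1.6281030429171456e-05 rimmid lateral vs TCP -2.3420033861688887e-05
```

play_rows:
  targets:
    - {"delta_pos": [-0.001, 0, -0.002], "delta_rot": [0, 0, 0], "claw": 31}
    - {"delta_pos": [-0.001, 0, -0.004], "delta_rot": [0, 0, 0], "claw": 31}
    - {"delta_pos": [-0.001, 0, -0.006], "delta_rot": [0, 0, 0], "claw": 31}
    - {"delta_pos": [-0.001, 0, -0.008], "delta_rot": [0, 0, 0], "claw": 31}
    - {"delta_pos": [-0.001, 0, -0.0095], "delta_rot": [0, 0, 0], "claw": 31}
    - {"delta_pos": [-0.001, 0, -0.011], "delta_rot": [0, 0, 0], "claw": 31}
    - {"delta_pos": [-0.001, 0, -0.012], "delta_rot": [0, 0, 0], "claw": 31}
    - {"delta_pos": [-0.001, 0, -0.012], "delta_rot": [0, 0, 0], "claw": 31}
    - {"delta_pos": [-0.001, 0, -0.012], "delta_rot": [0, 0, 0], "claw": 31}
    - {"delta_pos": [-0.001, 0, -0.012], "delta_rot": [0, 0, 0], "claw": 31}

```text
time: 11.87
eef_pos: [0.5331, -0.2151, 0.0954]
tcp_rot: [0.077, 0.702, -0.078, 0.704]
contact_force: [-0.2, -0.3, 0.1]
opening: 0.367
```

play_rows:
  targets:
    - {"delta_pos": [0, 0, -0.0005], "delta_rot": [0, 0, 0], "claw": 31}
    - {"delta_pos": [0, 0, -0.001], "delta_rot": [0, 0, 0], "claw": 31}
    - {"delta_pos": [0, 0, -0.001], "delta_rot": [0, 0, 0], "claw": 31}
    - {"delta_pos": [0, 0, -0.001], "delta_rot": [0, 0, 0], "claw": 31}

```text
time: 12.2
eef_pos: [0.5334, -0.2153, 0.0948]
tcp_rot: [0.076, 0.701, -0.079, 0.704]
contact_force: [0.2, 0.4, 1.4]
opening: 0.37
```

The bonbon touches the floor. Releasing slowly to the 43.5 mm hold, then lifting.

play_rows:
  targets:
    - {"delta_pos": [0, 0, 0], "delta_rot": [0, 0, 0], "claw": 33}
    - {"delta_pos": [0, 0, 0], "delta_rot": [0, 0, 0], "claw": 35}
    - {"delta_pos": [0, 0, 0], "delta_rot": [0, 0, 0], "claw": 37}
    - {"delta_pos": [0, 0, 0], "delta_rot": [0, 0, 0], "claw": 39}
    - {"delta_pos": [0, 0, 0], "delta_rot": [0, 0, 0], "claw": 41}
    - {"delta_pos": [0, 0, 0], "delta_rot": [0, 0, 0], "claw": 43}
    - {"delta_pos": [0, 0, 0], "delta_rot": [0, 0, 0], "claw": 43}
    - {"delta_pos": [0, 0, 0], "delta_rot": [0, 0, 0], "claw": 43}
    - {"delta_pos": [0, 0, 0.004], "delta_rot": [0, 0, 0], "claw": 43}
    - {"delta_pos": [0, 0, 0.01], "delta_rot": [0, 0, 0], "claw": 43}
    - {"delta_pos": [0, 0, 0.018], "delta_rot": [0, 0, 0], "claw": 43}
    - {"delta_pos": [0, 0, 0.03], "delta_rot": [0, 0, 0], "claw": 43}
    - {"delta_pos": [0, 0, 0.045], "delta_rot": [0, 0, 0], "claw": 43}
    - {"delta_pos": [0, 0, 0.06], "delta_rot": [0, 0, 0], "claw": 43}
    - {"delta_pos": [0, 0, 0.08], "delta_rot": [0, 0, 0], "claw": 43}
    - {"delta_pos": [0, 0, 0.1], "delta_rot": [0, 0, 0], "claw": 43}
    - {"delta_pos": [0, 0, 0.12], "delta_rot": [0, 0, 0], "claw": 43}
    - {"delta_pos": [0, 0, 0.12], "delta_rot": [0, 0, 0], "claw": 43}
    - {"delta_pos": [0, 0, 0.12], "delta_rot": [0, 0, 0], "claw": 43}

```text
time: 13.78
eef_pos: [0.5342, -0.2158, 0.2172]
tcp_rot: [0.076, 0.7, -0.079, 0.706]
contact_force: [0.3, -0.1, -0.1]
opening: 0.503
```

Run:
```python
from h import *
s=ctrl.get_state();c=ctrl.calibration("wrist");a=ctrl.read_camera("wrist");b=ctrl.read_camera("side");t=ctrl.read_camera("top")
cv2.imwrite("pics/w10.png",a)
for n,im in(("wrist",a),("side",b),("top",t)):
  for bb in blobs(im.max(2)<(60 if n=="wrist" else 48),25):
    e=cv2.boundingRect(bb)
    if e[2]<45 and e[3]<45: print(n,e)
print("pred wrist",[wp(c,np.array([.5349,-.2153,z])).round(1) for z in(.012,.024,.036)],"side",proj("side",np.array([.5349,-.2153,.024])).round(1))
g=a[215:300,200:370].max(2)
print("tool tips region rows 232: dark cols",[int(x)+200 for x in np.flatnonzero(a[238,200:370].max(1)<75)])
delta(GRIP+.105*TZ,rot(TZ))
```

```text
wrist (262, 238, 24, 27)
wrist (301, 213, 24, 27)
wrist (234, 202, 26, 28)
wrist (272, 176, 26, 28)
side (285, 370, 37, 37)
side (320, 192, 16, 24)
side (341, 191, 17, 24)
side (238, 166, 12, 10)
top (368, 328, 18, 21)
top (326, 233, 11, 14)
pred wrist [array([284.8, 186.7]), array([284.8, 189.6]), array([284.8, 192.7])] side [349.9 207.4]
tool tips region rows 232: dark cols [253, 254, 255, 270, 271, 272, 273, 274, 275, 276, 277, 278, 279, 304, 305, 306, 307, 308, 309, 310, 311, 312, 313, 319, 320]
t 13.93 pos [ 0.5325 -0.2148  0.2132] q [-0.56  0.1   1.87 -0.    1.17 -1.91] F [-0.3  0.3 -1.6] open 43.0
dpos [ 0.0264  0.4891 -0.0292] drot [-0.0421 -0.1892 -0.001 ] deg 34.9
```

The wrist view puts the placed bonbon at (285,190), as predicted, and the same size as its neighbours. Before going back I'll check whether the tongs shifted in hand, against the picture from before the pick.

Run:
```python
from h import *
for f in("w5raw","w10"):
    a=cv2.imread(f"pics/{f}.png")
    for r in(240,256,272,290,305):
        x=np.flatnonzero(a[r,200:370].max(1)<72)+200
        g=np.split(x,np.flatnonzero(np.diff(x)>2)+1);print(f,r,[(int(k[0]),int(k[-1])) for k in g if len(k)>1])
    for cl in(252,253,254,317,318,319): 
        x=np.flatnonzero(a[226:262,cl].max(1)<90)+226;print(cl,x[:3],end=" ")
    x=np.flatnonzero(a[310:380,284].max(1)<80)+310;print("clip",x[:4],x[-2:])
```

```text
w5raw 240 [(250, 254), (316, 317)]
w5raw 256 [(246, 252), (316, 321)]
w5raw 272 [(209, 249), (321, 358)]
w5raw 290 [(200, 246), (325, 367)]
w5raw 305 [(200, 218), (223, 230), (233, 243), (326, 344), (350, 369)]
252 [230 231 232] 253 [230 231 232] 254 [231 232 233] 317 [231 232 233] 318 [232 233 234] 319 [234 235 236] clip [317 318 319 320] [378 379]
w10 240 [(250, 255), (267, 281), (308, 312), (315, 317)]
w10 256 [(246, 252), (262, 285), (315, 321)]
w10 272 [(210, 249), (321, 358)]
w10 290 [(201, 247), (326, 367)]
w10 305 [(200, 218), (224, 231), (234, 244), (326, 343), (349, 369)]
252 [226 227 228] 253 [226 227 228] 254 [226 227 228] 317 [226 227 228] 318 [226 227 228] 319 [226 227 228] clip [323 324 325 326] [378 379]
```

play_rows:
  targets:
    - {"delta_pos": [0.001, 0.015, 0.01], "delta_rot": [0, 0, 0], "claw": 43}
    - {"delta_pos": [0.002, 0.045, 0.02], "delta_rot": [0, 0, 0], "claw": 43}
    - {"delta_pos": [0.003, 0.08, 0.02], "delta_rot": [0, 0, 0], "claw": 43}
    - {"delta_pos": [0.004, 0.115, 0.02], "delta_rot": [0, 0, 0], "claw": 43}
    - {"delta_pos": [0.005, 0.15, 0.02], "delta_rot": [0, 0, 0], "claw": 43}
    - {"delta_pos": [0.006, 0.185, 0.02], "delta_rot": [0, 0, 0], "claw": 43}
    - {"delta_pos": [0.007, 0.22, 0.02], "delta_rot": [-0.003, -0.015, 0], "claw": 43}
    - {"delta_pos": [0.008, 0.255, 0.02], "delta_rot": [-0.008, -0.035, 0], "claw": 43}
    - {"delta_pos": [0.009, 0.29, 0.02], "delta_rot": [-0.013, -0.06, 0], "claw": 43}
    - {"delta_pos": [0.01, 0.325, 0.02], "delta_rot": [-0.019, -0.085, 0], "claw": 43}
    - {"delta_pos": [0.01, 0.36, 0.02], "delta_rot": [-0.025, -0.11, 0], "claw": 43}
    - {"delta_pos": [0.01, 0.395, 0.02], "delta_rot": [-0.03, -0.135, 0], "claw": 43}
    - {"delta_pos": [0.01, 0.43, 0.016], "delta_rot": [-0.036, -0.16, 0], "claw": 43}
    - {"delta_pos": [0.01, 0.46, 0.01], "delta_rot": [-0.042, -0.189, -0.001], "claw": 43}
    - {"delta_pos": [0.01, 0.48, 0.004], "delta_rot": [-0.042, -0.189, -0.001], "claw": 43}
    - {"delta_pos": [0.01, 0.494, -0.002], "delta_rot": [-0.042, -0.189, -0.001], "claw": 43}
    - {"delta_pos": [0.01, 0.494, -0.002], "delta_rot": [-0.042, -0.189, -0.001], "claw": 43}
    - {"delta_pos": [0.01, 0.494, -0.002], "delta_rot": [-0.042, -0.189, -0.001], "claw": 43}
    - {"delta_pos": [0.01, 0.494, -0.002], "delta_rot": [-0.042, -0.189, -0.001], "claw": 43}

```text
time: 15.52
eef_pos: [0.5422, 0.279, 0.2108]
tcp_rot: [0.051, 0.46, -0.099, 0.881]
contact_force: [-0.1, -0.5, -0.5]
opening: 0.503
```

Run:
```python
from h import *
REF=np.array([.6149,.2624,.1045])
delta(REF+.03*TZ,rot(TZ));delta(REF,rot(TZ))
a=np.clip(ctrl.read_camera("wrist")*1.6,0,255).astype(np.uint8);cv2.imwrite("pics/w11.png",a)
o=cv2.imread("pics/w4.png")[:,:560]
for n,i in(("old",o),("new",a)):
    m=(i.max(2)<150)
    tips=[]
    for lo,hi in((240,262),(305,330)):
        sub=m[222:262,lo:hi];ys,xs=np.nonzero(sub);y0=ys.min();tips.append((int(y0+222),float(xs[ys<=y0+3].mean()+lo)))
    cl=np.flatnonzero(m[300:345,284])[:1]+300
    rows=[(r,[(int(k[0]),int(k[-1])) for k in np.split(x,np.flatnonzero(np.diff(x)>2)+1)]) for r in(250,) for x in[np.flatnonzero(m[r,225:345])+225]]
    print(n,tips,"clip row",cl,rows)
# local shift of the clip/arms and tips
g=lambda i:cv2.cvtColor(i,cv2.COLOR_BGR2GRAY)
for nm,(y0,y1,x0,x1) in dict(tipL=(228,262,238,262),tipR=(228,262,305,330),clip=(316,360,240,330)).items():
    r=cv2.matchTemplate(g(a)[y0-12:y1+12,x0-12:x1+12],g(o)[y0:y1,x0:x1],cv2.TM_CCOEFF_NORMED)
    _,v,_,l=cv2.minMaxLoc(r);print(nm,"shift",l[0]-12,l[1]-12,round(v,3))
```

```text
t 15.52 pos [0.5422 0.279  0.2108] q [ 0.44  0.03  2.03 -0.6   0.67 -0.5 ] F [-0.1 -0.5 -0.5] open 43.0
dpos [ 0.0559 -0.0127 -0.0818] drot [ 0.     -0.0006  0.0001] deg 0.1
t 15.52 pos [0.5422 0.279  0.2108] q [ 0.44  0.03  2.03 -0.6   0.67 -0.5 ] F [-0.1 -0.5 -0.5] open 43.0
dpos [ 0.0727 -0.0166 -0.1063] drot [ 0.     -0.0006  0.0001] deg 0.1
old [(231, 251.6086956521739), (231, 315.39130434782606)] clip row [322] [(250, [(247, 254), (313, 320)])]
new [(231, 252.25), (231, 314.88)] clip row [322] [(250, [(247, 254), (313, 320)])]
tipL shift 1 0 0.977
tipR shift -1 -1 0.975
clip shift 0 0 0.987
```

The tongs' pose in hand is unchanged to within a pixel. Retracing the path onto the rest.

play_rows:
  targets:
    - {"delta_pos": [0.008, -0.002, -0.012], "delta_rot": [0, 0, 0], "claw": 43}
    - {"delta_pos": [0.018, -0.004, -0.026], "delta_rot": [0, 0, 0], "claw": 43}
    - {"delta_pos": [0.028, -0.0065, -0.041], "delta_rot": [0, 0, 0], "claw": 43}
    - {"delta_pos": [0.038, -0.009, -0.056], "delta_rot": [0, 0, 0], "claw": 43}
    - {"delta_pos": [0.047, -0.011, -0.069], "delta_rot": [0, 0, 0], "claw": 43}
    - {"delta_pos": [0.0559, -0.0127, -0.0818], "delta_rot": [0, 0, 0], "claw": 43}
    - {"delta_pos": [0.062, -0.014, -0.09], "delta_rot": [0, 0, 0], "claw": 43}
    - {"delta_pos": [0.066, -0.015, -0.097], "delta_rot": [0, 0, 0], "claw": 43}
    - {"delta_pos": [0.069, -0.0158, -0.101], "delta_rot": [0, 0, 0], "claw": 43}
    - {"delta_pos": [0.071, -0.0162, -0.104], "delta_rot": [0, 0, 0], "claw": 43}
    - {"delta_pos": [0.0717, -0.0164, -0.105], "delta_rot": [0, 0, 0], "claw": 43}
    - {"delta_pos": [0.0717, -0.0164, -0.105], "delta_rot": [0, 0, 0], "claw": 43}
    - {"delta_pos": [0.0717, -0.0164, -0.105], "delta_rot": [0, 0, 0], "claw": 43}

```text
time: 16.65
eef_pos: [0.6143, 0.2624, 0.1069]
tcp_rot: [0.052, 0.459, -0.099, 0.881]
contact_force: [-0.1, 0.3, -0.5]
opening: 0.501
```

play_rows:
  targets:
    - {"delta_pos": [0.0005, -0.0001, -0.0008], "delta_rot": [0, 0, 0], "claw": 43}
    - {"delta_pos": [0.001, -0.0002, -0.0016], "delta_rot": [0, 0, 0], "claw": 43}
    - {"delta_pos": [0.0015, -0.0004, -0.0024], "delta_rot": [0, 0, 0], "claw": 43}
    - {"delta_pos": [0.0015, -0.0004, -0.0024], "delta_rot": [0, 0, 0], "claw": 43}
    - {"delta_pos": [0.0015, -0.0004, -0.0024], "delta_rot": [0, 0, 0], "claw": 43}

```text
time: 17.07
eef_pos: [0.616, 0.2625, 0.1052]
tcp_rot: [0.052, 0.459, -0.099, 0.882]
contact_force: [-2.8, 1.3, 2.6]
opening: 0.503
```

play_rows:
  targets:
    - {"delta_pos": [0, 0, 0], "delta_rot": [0, 0, 0], "claw": 44.5}
    - {"delta_pos": [0, 0, 0], "delta_rot": [0, 0, 0], "claw": 46}
    - {"delta_pos": [0, 0, 0], "delta_rot": [0, 0, 0], "claw": 47.5}
    - {"delta_pos": [0, 0, 0], "delta_rot": [0, 0, 0], "claw": 49}
    - {"delta_pos": [0, 0, 0], "delta_rot": [0, 0, 0], "claw": 51}
    - {"delta_pos": [0, 0, 0], "delta_rot": [0, 0, 0], "claw": 54}
    - {"delta_pos": [0, 0, 0], "delta_rot": [0, 0, 0], "claw": 58}
    - {"delta_pos": [0, 0, 0], "delta_rot": [0, 0, 0], "claw": 64}
    - {"delta_pos": [0, 0, 0], "delta_rot": [0, 0, 0], "claw": 70}
    - {"delta_pos": [0, 0, 0], "delta_rot": [0, 0, 0], "claw": 72}
    - {"delta_pos": [0, 0, 0], "delta_rot": [0, 0, 0], "claw": 72}
    - {"delta_pos": [0, 0, 0], "delta_rot": [0, 0, 0], "claw": 72}

```text
time: 18.07
eef_pos: [0.616, 0.2625, 0.1052]
tcp_rot: [0.052, 0.458, -0.099, 0.882]
contact_force: [-0.0, 0.3, 0.7]
opening: 0.845
```

Run:
```python
from h import *
delta(GRIP+.12*TZ,rot(TZ))
a=ctrl.read_camera("wrist");cv2.imwrite("pics/w12.png",a);o=cv2.imread("pics/w2raw.png")
g=lambda i:cv2.cvtColor(i,cv2.COLOR_BGR2GRAY)
for nm,(y0,y1,x0,x1) in dict(armL=(245,330,215,255),armR=(245,330,305,345),clip=(325,360,235,325),base=(90,240,205,360)).items():
    r=cv2.matchTemplate(g(a)[y0-14:y1+14,x0-14:x1+14],g(o)[y0:y1,x0:x1],cv2.TM_CCOEFF_NORMED)
    _,v,_,l=cv2.minMaxLoc(r);print(nm,"shift",l[0]-14,l[1]-14,round(v,3))
```

```text
t 18.07 pos [0.616  0.2625 0.1052] q [ 0.36  0.29  1.96 -0.75  0.48 -0.38] F [-0.   0.3  0.7] open 72.2
dpos [-0.0655  0.0137  0.0911] drot [-0.0003  0.0003  0.0001] deg 0.1
armL shift 3 -6 0.943
armR shift 3 -6 0.941
clip shift 4 -7 0.874
base shift -1 -5 0.989
```

The tongs are back within about 2 mm of where they were relative to the base. Withdrawing along their length.

play_rows:
  targets:
    - {"delta_pos": [-0.008, 0.0018, 0.011], "delta_rot": [0, 0, 0], "claw": 72}
    - {"delta_pos": [-0.017, 0.0036, 0.023], "delta_rot": [0, 0, 0], "claw": 72}
    - {"delta_pos": [-0.027, 0.006, 0.038], "delta_rot": [0, 0, 0], "claw": 72}
    - {"delta_pos": [-0.038, 0.008, 0.053], "delta_rot": [0, 0, 0], "claw": 72}
    - {"delta_pos": [-0.05, 0.011, 0.07], "delta_rot": [0, 0, 0], "claw": 72}
    - {"delta_pos": [-0.0645, 0.0137, 0.091], "delta_rot": [0, 0, 0], "claw": 72}
    - {"delta_pos": [-0.0645, 0.0137, 0.091], "delta_rot": [0, 0, 0], "claw": 72}
    - {"delta_pos": [-0.0645, 0.0137, 0.091], "delta_rot": [0, 0, 0], "claw": 72}
    - {"delta_pos": [-0.0655, 0.0137, 0.0915], "delta_rot": [0, 0, 0], "claw": 72}

```text
time: 18.87
eef_pos: [0.5505, 0.276, 0.1961]
tcp_rot: [0.052, 0.459, -0.099, 0.882]
contact_force: [-0.1, -0.1, -0.8]
opening: 0.844
```

Run:
```python
from h import *
delta(GRIP+.12*TZ,rot(TZ))
g=lambda i:cv2.cvtColor(i,cv2.COLOR_BGR2GRAY)
def sh(o,a,d):
  for nm,(y0,y1,x0,x1) in d.items():
    r=cv2.matchTemplate(g(a)[y0-14:y1+14,x0-14:x1+14],g(o)[y0:y1,x0:x1],cv2.TM_CCOEFF_NORMED)
    _,v,_,l=cv2.minMaxLoc(r);print(nm,"shift",l[0]-14,l[1]-14,round(v,3))
sh(cv2.imread("pics/w1raw.png"),ctrl.read_camera("wrist"),dict(wrist_tongs=(196,246,248,325),base=(95,180,235,335),clip=(222,246,262,310)))
t=ctrl.read_camera("top");b=ctrl.read_camera("side")
cv2.imwrite("pics/t12.png",t);cv2.imwrite("pics/s12.png",b)
ot=cv2.imread("pics/top0.png");os_=cv2.imread("pics/side0.png")
sh(ot,t,dict(caz=(135,200,224,292),cruet=(148,178,293,324),trivet=(183,228,370,448)))
sh(os_,b,dict(side_tongs_low=(325,360,180,215)))
for n,im,th in(("top",t,50),("side",b,50)):
  for bb in blobs(im.max(2)<th,20):
    e=cv2.boundingRect(bb)
    if e[2]<45 and e[0]>300 and e[1]>150: print(n,e,onz(n,(e[0]+e[2]/2-.5,e[1]+e[3]/2-.5),.03).round(4))
```

```text
t 18.87 pos [0.5505 0.276  0.1961] q [ 0.43  0.06  2.03 -0.62  0.64 -0.49] F [-0.1 -0.1 -0.8] open 72.1
dpos [0.0001 0.0002 0.0002] drot [-0.0002  0.0001  0.0001] deg 0.0
wrist_tongs shift 0 -1 0.951
base shift -1 -1 0.987
clip shift 1 -1 0.98
caz shift 0 0 1.0
cruet shift 0 0 0.999
trivet shift 0 0 0.997
side_tongs_low shift 0 0 0.996
top (335, 253, 11, 9) [ 0.5335 -0.215   0.03  ]
top (355, 245, 10, 9) [ 0.553  -0.2592  0.03  ]
top (328, 233, 9, 9) [ 0.5785 -0.1958  0.03  ]
top (347, 226, 10, 9) [ 0.5958 -0.2402  0.03  ]
side (315, 279, 18, 14) [0.5164 0.0545 0.03  ]
```

```bash
python3 -c "
from plant import ctrl
print(ctrl.sign_off())"
```

```text
the job is handed in; nothing more can be done
None
```

I moved the bonbon from the tile into the empty pocket with the larger tongs and put the tongs back on their rest. I handed in at about 19 s of robot time; no verdict came back.

**Last checks:**
- **Bonbon:** it sits about 1.5 mm from the pocket's centre in the top view and looks the same size as its neighbours, so upright. I did not measure its tilt or height directly.
- **Other bonbons:** the three already in the tray are within about 1 mm of where they were.
- **Kitchenware:** the cazuela, cruet and trivet show no shift in the top view.
- **Tongs:** matched against the first wrist picture, they are within about 1–2 px (1–2 mm) of their starting place on the rest.
- **Robot:** the gripper is open and clear of everything. It was never meant to touch a bonbon, and I saw no sign that it did.

**What disagreed:**
- On the bonbon the fingers read 31.7 mm instead of the expected 34 mm. A short test lift showed it held upright.
- Just before I closed the jaws, the side view put the bonbon about 3 mm nearer the robot than my earlier estimate. I split the difference, and the grip came out centred.

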